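# Put the glasses case away in the desk organiser

### The job

Lift the glasses case straight off the top of the pile, leaving the ink pad and the notebook beneath it where they lie, and set it down flat on the open desk in front of the organiser, completely outside it, and let go. Then take it again between the fingers near one end, and slide it end-on along the desk into the wider bay until it touches the back wall (its near end stays sticking out), and let go. Leave everything else on the desk where it is.

Things in the scene. Friction and masses are not known exactly. Their poses are not given: they have to be found in the camera images.
- glasses_case: Spectacle case with a black upper half and a brown lower half, 58 (its x) x 158 (its y, long axis) x 38 mm high, rounded corners; its two ends are alike. Origin: centre of its underside, z up. 0.2 to 0.35 kg: sags if lifted by one end. At the start it tops the pile, crosswise on the ink pad, its underside 30 mm above the desk, both ends overhanging.
- ink_pad: Flat closed ink pad tin, 58 (its x) x 90 (its y, long axis) x 14 mm high, about 0.07 kg, loose; origin at the centre of its underside. It lies on the notebook, its underside 16 mm above the desk, and carries the glasses case; about square to the case, so its ends stick out either side of the case, right below the place to grip.
- notebook: Closed black hard-cover notebook, 149 (its x) x 113 (its y) x 16 mm, loose, about 0.19 kg, bottom of the pile, flat on the desk; origin at the centre of its underside. Its long side is within about 0.1 rad of the ink pad's long axis.
- organiser: Dark wooden desk organiser, fixed, 121 (its x) x 136 (its y) x 60 mm high, roofed, with two bays open to its front (-x side), turned up to 0.3 rad from facing the robot. Boards 6 mm; no floor, the desk runs on into the bays. The wider bay (+y side) is 78 wide, 48 high, 115 deep, so 43 mm of the case sticks out when home; the other bay is 40 wide. Origin: centre of its underside.
- bay_mouth (a point): Middle of the wider bay's opening, at desk level, in the plane of the organiser's front; x points into the bay, square to the front, z up (same axes as the organiser).
- bay_back (a point): Middle of the wider bay's back wall's inner face, at desk level, 115 mm behind bay_mouth; same axes. With the case home its origin is 79 mm in front of this point.
- correction_roller: Blue and white correction roller, 32x83x14 mm, bystander at the left of the free desk in front of the organiser; origin at the centre of its underside.
- sticky_notes: Pad of sticky notes, 76x76x20 mm, bystander left of the organiser; origin at the centre of its underside.
- calculator: Pocket calculator, 122x78x15 mm, bystander on the black desk mat at the left; origin at the centre of its underside.
- stamp: Hand stamp with upright wooden handle, 28x55x70 mm, bystander between the pile and the organiser, behind the pile; origin at the centre of its underside.
There are look-alikes about, which are no part of the job. What is shaped like the ink_pad but red is not meant.

How it is judged:
By the outcome, as a careful person would: the job done as asked, in the order asked, and still so for the second after the job is handed in, with the robot touching nothing.
It also fails if it takes over 58 s, if anything falls off the work surface, if the arm or the gripper's body presses on something with over 40 N, if the wrist force passes 120 N, or if a joint passes its speed limit or range.

### The arm

A 7-joint arm with a two-finger parallel gripper is mounted at the origin on a cart in front of the work surface, level with it; the furniture and walls round the work are solid. World frame = base frame: x ahead of the robot, y to its left, z up, the work surface at z = 0. Lengths are in m, angles in degrees, forces in N, time in s.
With the tool pointing down it reaches from about 0.35 to 0.9 m from the base axis. Payload 7.2 kg.
Tool frame: the origin (TCP) lies midway between the tips of the shut fingers; the grasp point (between the pads) lies 19 mm behind it (bot.grip_point_offset is the distance from the TCP to the grasp point, in m); z points along the fingers, y is the line along which they close (so a half turn about z gives the same grasp; the last joint's range is limited). The gripper opens to 85 mm and grips with 20 to 120 N. Pads are 22 mm wide; open, the fingers measure 114 mm over their backs; the gripper's body (76 mm by 85 mm) begins 54 mm behind the grasp point. The pads swing forward as they close: fully open they stand 13 mm farther back than shut.
Start: joints at [61.41, 23.554, -0.728, 91.456, 0.321, 64.991, -4.71], TCP at [0.261, -0.568, 0.231] pointing down, gripper open.
Joint ranges: [-169.25, 169.25], [-16.82, 113.86], [-84.01, 82.57], [7.8, 145.47], [-59.2, 239.2], [7.22, 106.19], [-163.78, 163.78]. Speed limits (degrees/s): [136.94, 136.94, 172.46, 172.46, 180, 180, 180].

### API

Orientations are given as a 3x3 rotation matrix whose columns are the frame's x, y, z axes.
In Python, from cell import bot, viewer, ticket gives the robot as it stands.
- The arm moves only by the tool send_rows, never from a script. Its argument "series" is a list of rows, each a list of 7 numbers: the shift along the tool's x, y, z in m, then the turn, a rotation vector about the tool's x, y, z in degrees, then the finger opening in m, from 0 to 0.0854. In form: [[x, y, z, wx, wy, wz, gripper], ...]. A call has 1 to 12 rows; each row shifts and turns the commanded pose from where the row before left it, along the tool's axes as they then stand; what a row does not reach is not made up. A row lasts 1/10 s, in which the tool goes at most 50 mm and 8.59 degrees, less where a joint would pass 70% of its speed; a pose out of reach is approached as far as the arm can. A call is refused whole if a number of a shift passes 0.05 or a number of a turn 8.59, either way. A call with a gripper value outside its range is refused whole. The fingers move at their own pace and stop on an object; "squeeze" is the grip in N (left out, the last holds). Time passes only in rows, so rows that do not move let the fingers close. It gives the time, the measured TCP pose, the force, the opening and the grip force at its end, in the units of the state.
- bot.get_obs(): the state, without advancing time (a new reading comes with each control period).
- viewer.snapshot(name): name is "scene" or "top"; returns a dict with "color" (400x640x3 uint8, red, green, blue), "z_map" (400x640 float32, m along the optical axis (not along the pixel's ray), 0 where there is no reading), "fov_y" (degrees; the focal length in pixels is half the picture's height over the tangent of half this angle, whatever the lens; pixels are square), "cx", "cy" (the principal point, pixels), "extrinsics" (4x4, takes a point from camera to world coordinates). Camera axes: x right, y down, z forward; pixel columns grow to the right and rows downward; lengths in m; the calibration is good to about 2 mm. A picture is of the moment at which its call begins.
- ticket.hand_in(): hands the job in; it is judged then, once.
The state is a dict: "t": time; "joint_positions": joint angles; "qd": joint speeds; "joint_torque": joint torques, N m; "tool_pos": TCP position; "eef_rot": TCP orientation; "contact_force": force on the tool from outside, world axes, zero at the start; "ft_torque": the same for the moment, N m; "width": finger opening in m; "finger_force": force on a finger pad.
Only numpy, scipy, OpenCV 4.12 (cv2) and the standard library are available. Lean on these libraries where they do the work, as an engineer would, in place of code of your own. Each camera call takes 0.05 s, during which the arm holds its last target. There are 200 camera calls.

## Working session

There is one attempt and no reset: what is moved stays moved. The work goes in short steps, Python scripts to look and compute and a tool call to move; the robot and the scene stay as the last step left them, time stands still between calls to the robot, and variables do not carry over. Pictures are saved under pics/ and viewed, at most 10 in all, crops included, and the job is handed in when it is done.

Besides the shell and the picture viewer there is one more tool, called after "Emit:" in YAML: its name, and indented under it one key for each argument. send_rows: Moves the arm, as the interface text tells. Its arguments: {"type":"object","properties":{"series":{"type":"array","items":{"type":"array","items":{"type":"number"}}},"squeeze":{"type":"number"}},"required":["series"]}

```bash
mkdir -p pics
cat > h.py <<'E'
import numpy as np,cv2
from cell import bot,viewer,ticket
def snap(n):
    s=viewer.snapshot(n); f=200/np.tan(np.radians(s["fov_y"]/2))
    v,u=np.mgrid[0:400,0:640]; z=s["z_map"]; E=np.array(s["extrinsics"])
    P=np.stack([(u-s["cx"])*z/f,(v-s["cy"])*z/f,z],-1)@E[:3,:3].T+E[:3,3]
    P[z==0]=np.nan
    return s,P
def save(s,name): cv2.imwrite("pics/"+name,s["color"][...,::-1])
E
python3 - <<'E'
from h import *
for n in("scene","top"):
    s,P=snap(n); save(s,n+"0.png"); np.savez(n+"0.npz",c=s["color"],P=P); print(n,np.array(s["extrinsics"]).round(3).tolist(),s["fov_y"],np.isnan(P).mean())
o=bot.get_obs();print(o["t"],o["tool_pos"],np.round(o["eef_rot"],3).tolist(),o["width"],bot.grip_point_offset)
E
```

```text
scene [[0.796, -0.252, 0.55, -0.107], [-0.605, -0.318, 0.73, -0.945], [-0.009, -0.914, -0.406, 0.546], [0.0, 0.0, 0.0, 1.0]] 47.145238884019626 0.003796875
top [[-0.014, -0.992, 0.122, 0.438], [-1.0, 0.013, -0.005, 0.002], [0.003, -0.122, -0.992, 1.274], [0.0, 0.0, 0.0, 1.0]] 43.65102474172386 0.00392578125
0.1 [ 0.26079172 -0.56750778  0.23054325] [[0.909, 0.418, -0.001], [0.418, -0.909, 0.001], [-0.0, -0.001, -1.0]] 0.08547990960498876 0.0187
```

View pics/top0.png

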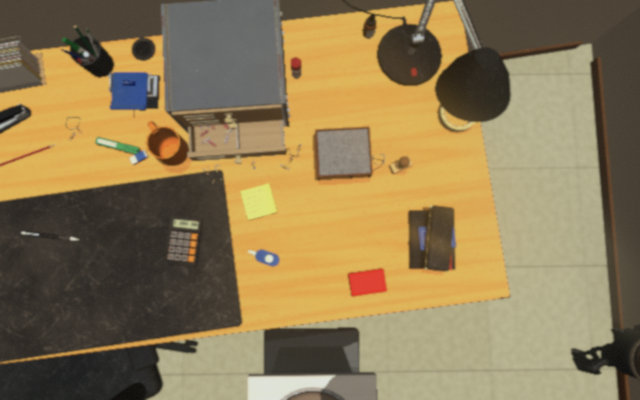

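View pics/scene0.png

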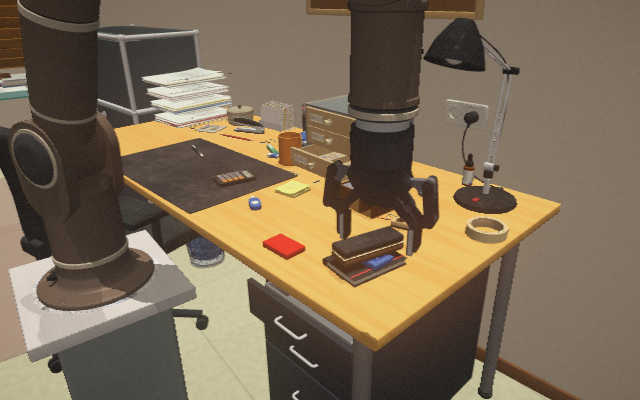

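Run:
```python
from h import *
d=np.load("top0.npz");P=d["P"];c=d["c"].astype(int)
def rect(pts,lab):
    r=cv2.minAreaRect(np.float32(pts[:,:2])*1000); print(lab,len(pts),np.round(r[0],1),np.round(r[1],1),round(r[2],1),"z",np.median(pts[:,2]).round(4)); print("   ",cv2.boxPoints(r).round(0).tolist())
def reg(lab,r0,r1,c0,c1,zl,zh,m=None):
    Q=P[r0:r1,c0:c1];k=(Q[...,2]>zl)&(Q[...,2]<zh)
    if m is not None:k&=m[r0:r1,c0:c1]
    k=cv2.morphologyEx(k.astype(np.uint8),cv2.MORPH_OPEN,np.ones((3,3)))
    n,L,st,_=cv2.connectedComponentsWithStats(k); 
    i=1+np.argmax(st[1:,4]); rect(Q[L==i],lab)
reg("case",195,285,395,470,.058,.08)
reg("pad+",195,285,395,470,.023,.04)
reg("note",195,285,395,470,.009,.022)
reg("org",110,195,300,385,.052,.07)
reg("stamp",145,185,380,420,.03,.09)
reg("stampL",145,185,380,420,.005,.09)
reg("red",260,305,340,395,.006,.04)
reg("roller",240,275,240,290,.006,.04)
reg("notes",180,222,235,285,.01,.04)
# desk z
print(np.nanmedian(P[215:250,300:340,2]))
im=d["c"][110:300,230:480,::-1]; cv2.imwrite("pics/c1.png",cv2.resize(im.astype(np.uint8),None,fx=3,fy=3,interpolation=cv2.INTER_CUBIC))
```

```text
case 1461 [ 479.9 -316. ] [ 56.6 155.4] 82.8 z 0.067
    [[399.0, -334.0], [553.0, -354.0], [561.0, -298.0], [406.0, -278.0]]
pad+ 165 [ 480.9 -281. ] [22.7 54.6] 88.9 z 0.0298
    [[453.0, -292.0], [508.0, -293.0], [508.0, -270.0], [454.0, -269.0]]
note 778 [ 479.7 -272.6] [ 45.9 148.1] 85.8 z 0.0152
    [[404.0, -290.0], [552.0, -301.0], [555.0, -255.0], [408.0, -244.0]]
org 436 [705.5 -75.8] [ 81.4 122.5] 63.8 z 0.0549
    [[633.0, -85.0], [742.0, -139.0], [778.0, -66.0], [669.0, -12.0]]
stamp 93 [ 669.6 -234.8] [22.7 25.2] 84.0 z 0.0667
    [[656.0, -245.0], [681.0, -247.0], [683.0, -225.0], [658.0, -222.0]]
stampL 228 [ 669.4 -235.8] [27.1 54.5] 26.7 z 0.0202
    [[645.0, -218.0], [670.0, -266.0], [694.0, -254.0], [669.0, -205.0]]
red 837 [ 374.3 -142.4] [58.  90.1] 7.0 z 0.0131
    [[340.0, -101.0], [351.0, -191.0], [409.0, -184.0], [398.0, -94.0]]
roller 275 [438.6 108.2] [63.3 31.5] 71.3 z 0.012
    [[413.0, 83.0], [443.0, 73.0], [464.0, 133.0], [434.0, 143.0]]
notes 35 [595.7 101.2] [13.  20.8] 90.0 z 0.0135
    [[585.0, 95.0], [606.0, 95.0], [606.0, 108.0], [585.0, 108.0]]
-0.0008664918533538568
```

View pics/c1.png

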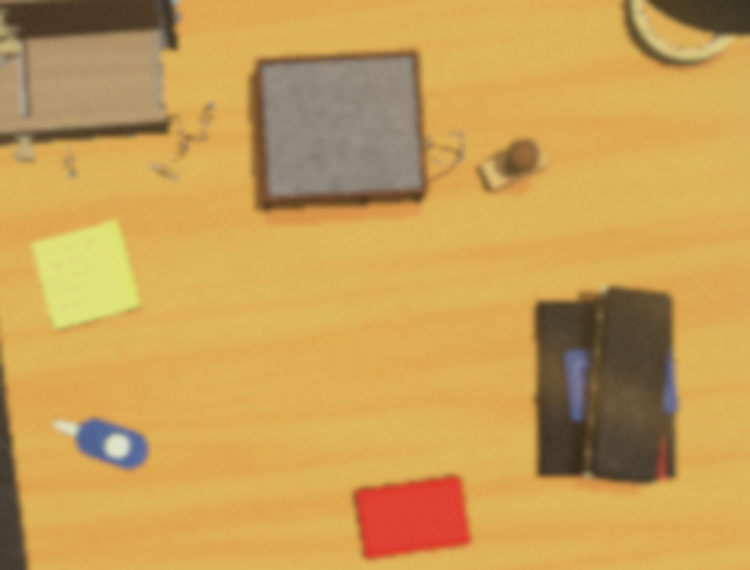

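Run:
```python
from h import *
d=np.load("top0.npz");P=d["P"]
Q=P[110:195,300:385]; print(np.histogram(Q[...,2],np.arange(-.01,.09,.005)))
for zl in(.04,.05):
    k=((Q[...,2]>zl)&(Q[...,2]<.08)).astype(np.uint8);k=cv2.morphologyEx(k,cv2.MORPH_OPEN,np.ones((3,3)))
    n,L,st,_=cv2.connectedComponentsWithStats(k);i=1+np.argmax(st[1:,4]);p=Q[L==i]
    r=cv2.minAreaRect(np.float32(p[:,:2])*1000);print(r,cv2.boxPoints(r).round(0).tolist())
    # plane fit
    print(np.linalg.lstsq(np.c_[p[:,:2],np.ones(len(p))],p[:,2],rcond=None)[0], p[:,2].mean())
    # front edge line: per column lowest row
    m=(L==i); e=[Q[np.max(np.where(m[:,j])[0]),j] for j in range(85) if m[:,j].sum()>30]; e=np.array(e)
    print(len(e),np.polyfit(e[:,1],e[:,0],1), e[[0,-1]].round(3).tolist())
```

```text
(array([ 202, 2587, 1660,   71,    2,    4,    4,    4,    3,    5,    5,
        105, 1384, 1034,  124,    4,    0,    0,    0]), array([-0.01 , -0.005,  0.   ,  0.005,  0.01 ,  0.015,  0.02 ,  0.025,
        0.03 ,  0.035,  0.04 ,  0.045,  0.05 ,  0.055,  0.06 ,  0.065,
        0.07 ,  0.075,  0.08 ,  0.085]))
((697.072998046875, -87.1727523803711), (122.31269073486328, 136.087646484375), 2.189725637435913) [[633.0, -22.0], [639.0, -158.0], [761.0, -153.0], [756.0, -17.0]]
[-0.00157058 -0.00031291  0.05577792] 0.05471061013978336
54 [-0.01334336  0.63631086] [[0.668, -0.02, 0.047], [0.639, -0.15, 0.06]]
((697.0744018554688, -87.2092514038086), (122.31269073486328, 136.01458740234375), 2.189725637435913) [[633.0, -22.0], [639.0, -158.0], [761.0, -153.0], [756.0, -17.0]]
[-1.01435018e-03  3.35798291e-05  5.56166854e-02] 0.05490657302217291
54 [-0.01193413  0.63746788] [[0.671, -0.02, 0.055], [0.639, -0.15, 0.06]]
```

Emit:
send_rows:
  series:
    - [0,0,0,0,0,8,0.085]
    - [0,0,0,0,0,8,0.085]
    - [0,0,0,0,0,8,0.085]
    - [0,0,0,0,0,8,0.085]
    - [0.023,-0.035,0,0,0,0,0.085]
    - [0.023,-0.035,0,0,0,0,0.085]
    - [0.023,-0.035,0,0,0,0,0.085]
    - [0.023,-0.035,0,0,0,0,0.085]
    - [0.023,-0.035,0,0,0,0,0.085]
    - [0.023,-0.035,0,0,0,0,0.085]
    - [0.023,-0.035,0,0,0,0,0.085]
    - [0.023,-0.035,0,0,0,0,0.085]
  squeeze: 30

```text
t: 1.3
tool_pos: [0.4798, -0.3121, 0.2311]
eef_rot: [[0.992, -0.127, -0.0], [-0.127, -0.992, 0.0], [-0.0, -0.0, -1.0]]
contact_force: [-0.1, -0.2, 0.2]
width: 0.0851
finger_force: 0.0
```

Emit:
send_rows:
  series:
    - [0,0,0.03,0,0,0,0.085]
    - [0,0,0.03,0,0,0,0.085]
    - [0,0,0.03,0,0,0,0.085]
    - [0,0,0,0,0,0,0.085]
    - [0,0,0,0,0,0,0.085]

```text
t: 1.8
tool_pos: [0.479, -0.3136, 0.1414]
eef_rot: [[0.992, -0.127, -0.001], [-0.127, -0.992, 0.001], [-0.001, -0.0, -1.0]]
contact_force: [0.9, -0.7, 0.3]
width: 0.0849
finger_force: 0.0
```

```bash
cat >> h.py <<'E'
def to(x,y,z,yaw):
    "tool-frame shift and turn from the present pose to a tool-down pose"
    o=bot.get_obs();R=np.array(o["eef_rot"]);a=np.radians(yaw)
    G=np.array([[np.cos(a),np.sin(a),0],[np.sin(a),-np.cos(a),0],[0,0,-1]])
    print("t",o["t"],"pos",np.round(o["tool_pos"],4),"yaw",np.degrees(np.arctan2(R[1,0],R[0,0])).round(2),"w",round(o["width"],4))
    print("shift",(R.T@(np.array([x,y,z])-o["tool_pos"])).round(4),"shift in goal axes",(G.T@(np.array([x,y,z])-o["tool_pos"])).round(4),"turn",np.degrees(cv2.Rodrigues(R.T@G)[0].ravel()).round(2))
E
python3 -c "
from h import *
to(.480,-.316,.037,-7.2)
s,P=snap('scene');save(s,'s1.png')"
```

```text
t 1.8 pos [ 0.479  -0.3136  0.1414] yaw -7.32 w 0.0849
shift [0.0015 0.0023 0.1044] shift in goal axes [0.0013 0.0023 0.1044] turn [-0.03  0.07 -0.12]
```

View pics/s1.png

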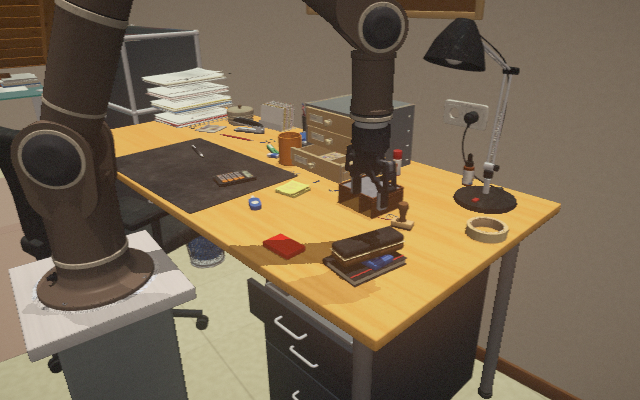

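Scene view: the open gripper hangs directly above the case (pads near (350–400,180), pile at (365,250)), organiser behind it. Descend and grip.

Emit:
send_rows:
  series:
    - [0.0015,0.002,0.025,0,0,0,0.085]
    - [0,0,0.025,0,0,0,0.085]
    - [0,0,0.02,0,0,0,0.085]
    - [0,0,0.015,0,0,0,0.085]
    - [0,0,0.01,0,0,0,0.085]
    - [0,0,0.008,0,0,0,0.085]
    - [0,0,0,0,0,0,0.085]
    - [0,0,0,0,0,0,0.085]

```text
t: 2.65
tool_pos: [0.4809, -0.3161, 0.0391]
eef_rot: [[0.992, -0.127, 0.001], [-0.127, -0.992, -0.001], [0.001, 0.0, -1.0]]
contact_force: [-0.1, -0.0, -0.7]
width: 0.0851
finger_force: 0.0
```

Emit:
send_rows:
  series:
    - [0,0,0,0,0,0,0.06]
    - [0,0,0,0,0,0,0.06]
    - [0,0,0,0,0,0,0.06]
    - [0,0,0,0,0,0,0.06]
    - [0,0,0,0,0,0,0.05]
    - [0,0,0,0,0,0,0.05]
    - [0,0,0,0,0,0,0.045]
    - [0,0,0,0,0,0,0.04]
    - [0,0,0,0,0,0,0.04]
    - [0,0,0,0,0,0,0.04]

```text
t: 3.65
tool_pos: [0.4805, -0.3156, 0.0389]
eef_rot: [[0.992, -0.127, 0.0], [-0.127, -0.992, 0.0], [0.0, -0.0, -1.0]]
contact_force: [-2.1, 2.6, 5.8]
width: 0.0548
finger_force: 30.6
```

Emit:
send_rows:
  series:
    - [0,0,-0.003,0,0,0,0.04]
    - [0,0,-0.005,0,0,0,0.04]
    - [0,0,-0.01,0,0,0,0.04]
    - [0,0,-0.015,0,0,0,0.04]
    - [0,0,-0.02,0,0,0,0.04]
    - [0,0,-0.02,0,0,0,0.04]
    - [0,0,-0.015,0,0,0,0.04]
    - [0,0,-0.01,0,0,0,0.04]
    - [0,0,0,0,0,0,0.04]
    - [0,0,0,0,0,0,0.04]
  squeeze: 40

```text
t: 4.65
tool_pos: [0.4801, -0.3157, 0.136]
eef_rot: [[0.992, -0.127, -0.0], [-0.127, -0.992, 0.0], [-0.0, -0.0, -1.0]]
contact_force: [-0.3, 0.7, -3.2]
width: 0.0548
finger_force: 43.0
```

```bash
python3 -c "
from h import *
to(.532,-.0695,.137,1.9)
s,P=snap('scene');save(s,'s2.png')"
```

```text
t 4.65 pos [ 0.4801 -0.3157  0.136 ] yaw -7.31 w 0.0548
shift [ 0.0201 -0.2508 -0.0009] shift in goal axes [ 0.06   -0.2443 -0.001 ] turn [-0.01  0.02 -9.21]
```

View pics/s2.png

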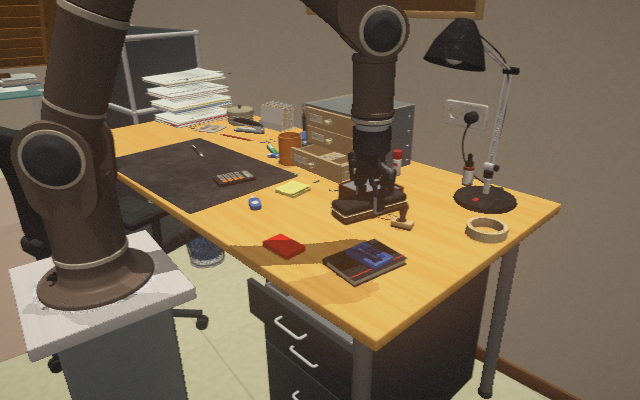

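Case hangs level in the gripper (370,208), ink pad and notebook unmoved at (365,262).

Emit:
send_rows:
  series:
    - [0,0,0,0,0,-3.2,0.04]
    - [0,0,0,0,0,-3,0.04]
    - [0,0,0,0,0,-3,0.04]
    - [0.006,-0.02,0,0,0,0,0.04]
    - [0.008,-0.032,0,0,0,0,0.04]
    - [0.008,-0.036,0,0,0,0,0.04]
    - [0.008,-0.036,0,0,0,0,0.04]
    - [0.008,-0.036,0,0,0,0,0.04]
    - [0.008,-0.034,0,0,0,0,0.04]
    - [0.008,-0.03,0,0,0,0,0.04]
    - [0.006,-0.02,0,0,0,0,0.04]
    - [0,0,0,0,0,0,0.04]

```text
t: 5.9
tool_pos: [0.5326, -0.0657, 0.1354]
eef_rot: [[0.999, 0.038, -0.001], [0.038, -0.999, 0.002], [-0.001, -0.002, -1.0]]
contact_force: [0.1, -0.2, -2.2]
width: 0.0549
finger_force: 43.1
```

Emit:
send_rows:
  series:
    - [0,0,0.01,0,0,0,0.04]
    - [0,0,0.02,0,0,0,0.04]
    - [0,0,0.02,0,0,0,0.04]
    - [0,0,0.02,0,0,0,0.04]
    - [0,0,0.02,0,0,0,0.04]
    - [0,0,0.015,0,0,0,0.04]
    - [0,0,0.01,0,0,0,0.04]
    - [0,0,0,0,0,0,0.04]
    - [0,0,0,0,0,0,0.04]

```text
t: 6.8
tool_pos: [0.5322, -0.0706, 0.0212]
eef_rot: [[0.999, 0.032, -0.0], [0.032, -0.999, -0.0], [-0.0, 0.0, -1.0]]
contact_force: [0.1, 0.8, -2.8]
width: 0.0548
finger_force: 43.3
```

Run:
```python
from h import *
to(.532,-.0695,.009,1.9)
s,P=snap('top');save(s,'t3.png')
# organiser edges (second measurement)
Q=P[110:195,300:385];k=(Q[...,2]>.045)&(Q[...,2]<.07);q=Q[k]
print(cv2.minAreaRect(np.float32(q[:,:2])*1000))
for ax,lab in((1,"left/right"),(0,"front/back")):
    b=np.round(q[:,1-ax]/.004); c=[(q[b==i][:,1-ax].mean(),q[b==i][:,ax].min(),q[b==i][:,ax].max()) for i in np.unique(b)[4:-4]];c=np.array(c)
    for j in(1,2): print(lab,np.polyfit(c[:,0]-c[:,0].mean(),c[:,j],1).round(4),c[:,0].mean().round(3))
```

```text
t 6.8 pos [ 0.5322 -0.0706  0.0212] yaw 1.83 w 0.0548
shift [-0.0002 -0.0011  0.0122] shift in goal axes [-0.0002 -0.0011  0.0122] turn [ 0.01  0.02 -0.07]
((697.0390014648438, -87.12440490722656), (121.91260528564453, 136.09902954101562), 2.349195718765259)
left/right [ 0.0326 -0.1542] 0.696
left/right [ 0.0459 -0.0202] 0.696
front/back [-0.0431  0.6367] -0.088
front/back [-0.0403  0.7565] -0.088
```

Emit:
send_rows:
  series:
    - [0,0,0.005,0,0,-0.5,0.04]
    - [0,0,0.004,0,0,0,0.04]
    - [0,0,0.002,0,0,0,0.04]
    - [0,0,0.001,0,0,0,0.04]
    - [0,0,0,0,0,0,0.04]
    - [0,0,0,0,0,0,0.04]

```text
t: 7.45
tool_pos: [0.5324, -0.0699, 0.0094]
eef_rot: [[0.999, 0.042, 0.0], [0.042, -0.999, -0.0], [0.0, 0.0, -1.0]]
contact_force: [-0.2, 0.3, -2.4]
width: 0.0545
finger_force: 43.3
```

Emit:
send_rows:
  series:
    - [0,0,0,0,0,0,0.065]
    - [0,0,0,0,0,0,0.085]
    - [0,0,0,0,0,0,0.085]
    - [0,0,0,0,0,0,0.085]
    - [0,0,0,0,0,0,0.085]
    - [0,0,-0.02,0,0,0,0.085]
    - [0,0,-0.04,0,0,0,0.085]
    - [0,0,-0.04,0,0,0,0.085]
    - [0,0,-0.03,0,0,0,0.085]
    - [0,0,0,0,0,0,0.085]
    - [0,0,0,0,0,0,0.085]
    - [0,0,0,0,0,0,0.085]

```text
t: 8.65
tool_pos: [0.5316, -0.0699, 0.1383]
eef_rot: [[0.999, 0.042, -0.002], [0.042, -0.999, 0.0], [-0.002, -0.0, -1.0]]
contact_force: [-0.0, 0.1, -0.5]
width: 0.085
finger_force: 0.0
```

Emit:
send_rows:
  series:
    - [-0.03,0,0,0,0,0,0.085]
    - [-0.032,0,0,0,0,0,0.085]
    - [0,0,0,0,0,0,0.085]
    - [0,0,0,0,0,0,0.085]

```text
t: 9.05
tool_pos: [0.4697, -0.0726, 0.1385]
eef_rot: [[0.999, 0.041, -0.001], [0.041, -0.999, 0.0], [-0.001, -0.0, -1.0]]
contact_force: [0.1, -0.6, -0.5]
width: 0.0852
finger_force: 0.0
```

Run:
```python
from h import *
to(.470,-.0732,.006,2.3)
s,P=snap('top');save(s,'t4.png')
s2,P2=snap('scene')
for n,p,zl,zh in(("top",P,.025,.05),("scene",P2,.032,.046)):
    k=(p[...,2]>zl)&(p[...,2]<zh)&(p[...,0]>.42)&(p[...,0]<.628)&(p[...,1]>-.13)&(p[...,1]<-.01)
    k=cv2.morphologyEx(k.astype(np.uint8),cv2.MORPH_OPEN,np.ones((3,3)))>0
    r=cv2.minAreaRect(np.float32(p[k][:,:2])*1000);print(n,k.sum(),r,cv2.boxPoints(r).round(0).tolist())
c=np.hstack([s["color"][100:300,220:480],s2["color"][130:330,220:480]])[...,::-1]
cv2.imwrite("pics/c4.png",cv2.resize(c,(780,300)))
```

```text
t 9.05 pos [ 0.4697 -0.0726  0.1385] yaw 2.37 w 0.0852
shift [0.0004 0.0006 0.1325] shift in goal axes [0.0002 0.0006 0.1325] turn [-0.01  0.08  0.07]
top 436 ((583.6348266601562, -69.30023193359375), (55.93334197998047, 51.434452056884766), 88.00448608398438) [[557.0, -96.0], [608.0, -98.0], [610.0, -42.0], [559.0, -40.0]]
scene 592 ((533.4879760742188, -73.637939453125), (154.74317932128906, 57.569541931152344), 3.107248306274414) [[455.0, -49.0], [458.0, -107.0], [612.0, -98.0], [609.0, -41.0]]
```

View pics/c4.png

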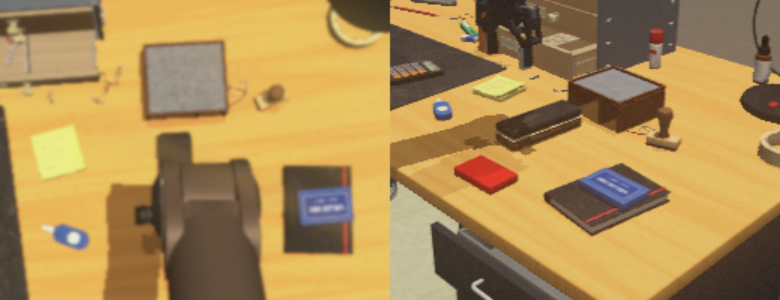

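The case lies flat in front of the organiser, aligned with the wider bay; ink pad and notebook undisturbed. Regrip near the near end.

Emit:
send_rows:
  series:
    - [0,0,0.03,0,0,0,0.085]
    - [0,0,0.03,0,0,0,0.085]
    - [0,0,0.03,0,0,0,0.085]
    - [0,0,0.02,0,0,0,0.085]
    - [0,0,0.01,0,0,0,0.085]
    - [0,0,0.009,0,0,0,0.085]
    - [0,0,0,0,0,0,0.085]
    - [0,0,0,0,0,0,0.085]
  squeeze: 25

```text
t: 9.95
tool_pos: [0.471, -0.0725, 0.0108]
eef_rot: [[0.999, 0.042, 0.001], [0.042, -0.999, -0.0], [0.001, 0.0, -1.0]]
contact_force: [-0.4, -0.1, 0.2]
width: 0.0849
finger_force: 0.0
```

Emit:
send_rows:
  series:
    - [0,0,0,0,0,0,0.06]
    - [0,0,0,0,0,0,0.06]
    - [0,0,0,0,0,0,0.06]
    - [0,0,0,0,0,0,0.055]
    - [0,0,0,0,0,0,0.05]
    - [0,0,0,0,0,0,0.045]
    - [0,0,0,0,0,0,0.04]
    - [0,0,0,0,0,0,0.04]

```text
t: 10.75
tool_pos: [0.4707, -0.0725, 0.011]
eef_rot: [[0.999, 0.042, 0.001], [0.042, -0.999, -0.0], [0.001, 0.0, -1.0]]
contact_force: [-2.0, 0.7, 7.1]
width: 0.0552
finger_force: 25.0
```

Emit:
send_rows:
  series:
    - [0.005,0,0,0,0,0,0.04]
    - [0.01,0,0,0,0,0,0.04]
    - [0.01,0,0,0,0,0,0.04]
    - [0.01,0,0,0,0,0,0.04]
    - [0.01,0,0,0,0,0,0.04]
    - [0.005,0,0,0,0,0,0.04]
    - [0,0,0,0,0,0,0.04]
    - [0,0,0,0,0,0,0.04]

```text
t: 11.55
tool_pos: [0.5193, -0.0707, 0.0107]
eef_rot: [[0.999, 0.041, -0.002], [0.041, -0.999, -0.0], [-0.002, 0.0, -1.0]]
contact_force: [-4.1, 0.6, 8.7]
width: 0.0547
finger_force: 26.4
```

Run:
```python
from h import *
to(.609,-.0676,.008,2.3)
s2,P2=snap('scene')
p=P2;k=(p[...,2]>.025)&(p[...,2]<.046)&(p[...,0]>.42)&(p[...,0]<.63)&(p[...,1]>-.13)&(p[...,1]<-.01)
c=s2["color"][150:290,300:460][...,::-1]
cv2.imwrite("pics/c5.png",cv2.resize(c,(640,560)))
```

```text
t 11.55 pos [ 0.5193 -0.0707  0.0107] yaw 2.36 w 0.0547
shift [0.0898 0.0006 0.0025] shift in goal axes [0.0898 0.0005 0.0027] turn [0.02 0.11 0.06]
```

View pics/c5.png

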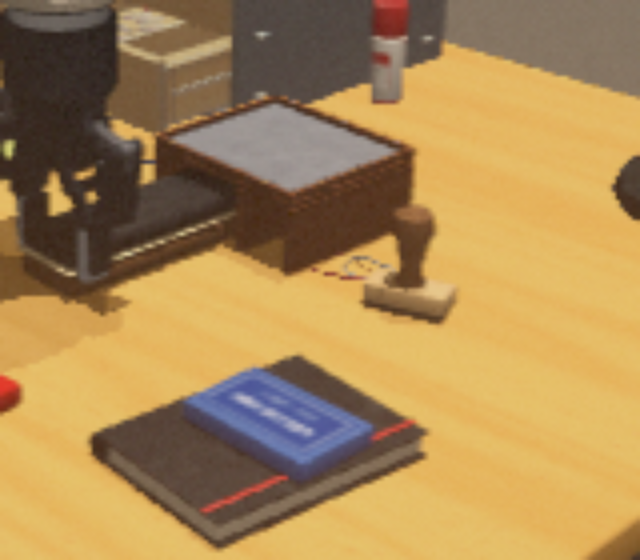

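The case's far end is inside the wider bay's mouth; nothing snagged. Go on.

Emit:
send_rows:
  series:
    - [0.006,0,0,0,0,0,0.04]
    - [0.01,0,0,0,0,0,0.04]
    - [0.01,0,0,0,0,0,0.04]
    - [0.01,0,0,0,0,0,0.04]
    - [0.01,0,0,0,0,0,0.04]
    - [0.01,0,0,0,0,0,0.04]
    - [0.01,0,0,0,0,0,0.04]
    - [0.008,0,0,0,0,0,0.04]
    - [0.004,0,0,0,0,0,0.04]
    - [0,0,0,0,0,0,0.04]
    - [0,0,0,0,0,0,0.04]

```text
t: 12.7
tool_pos: [0.5974, -0.0675, 0.0108]
eef_rot: [[0.999, 0.041, -0.002], [0.041, -0.999, -0.0], [-0.002, 0.0, -1.0]]
contact_force: [-4.4, 0.0, 6.9]
width: 0.0551
finger_force: 26.3
```

Emit:
send_rows:
  series:
    - [0.003,0,0,0,0,0,0.04]
    - [0.003,0,0,0,0,0,0.04]
    - [0,0,0,0,0,0,0.04]
    - [0,0,0,0,0,0,0.04]

```text
t: 13.1
tool_pos: [0.6029, -0.0673, 0.0108]
eef_rot: [[0.999, 0.041, -0.002], [0.041, -0.999, -0.0], [-0.002, 0.0, -1.0]]
contact_force: [-6.2, -0.4, 8.3]
width: 0.0552
finger_force: 26.4
```

Emit:
send_rows:
  series:
    - [0.002,0,0,0,0,0,0.04]
    - [0.002,0,0,0,0,0,0.04]
    - [0,0,0,0,0,0,0.04]
    - [0,0,0,0,0,0,0.04]

```text
t: 13.5
tool_pos: [0.6067, -0.0672, 0.0108]
eef_rot: [[0.999, 0.041, -0.003], [0.041, -0.999, -0.0], [-0.003, 0.0, -1.0]]
contact_force: [-6.4, -0.1, 9.3]
width: 0.0549
finger_force: 26.5
```

Emit:
send_rows:
  series:
    - [0.002,0,0,0,0,0,0.04]
    - [0,0,0,0,0,0,0.04]
    - [0,0,0,0,0,0,0.04]

```text
t: 13.8
tool_pos: [0.6086, -0.0671, 0.0108]
eef_rot: [[0.999, 0.041, -0.003], [0.041, -0.999, -0.0], [-0.003, 0.0, -1.0]]
contact_force: [-7.2, -0.4, 9.2]
width: 0.0553
finger_force: 26.5
```

Emit:
send_rows:
  series:
    - [0.002,0,0,0,0,0,0.04]
    - [0,0,0,0,0,0,0.04]
    - [0,0,0,0,0,0,0.04]

```text
t: 14.1
tool_pos: [0.6106, -0.067, 0.0108]
eef_rot: [[0.999, 0.041, -0.003], [0.041, -0.999, -0.0], [-0.003, 0.0, -1.0]]
contact_force: [-7.7, -0.4, 8.9]
width: 0.0551
finger_force: 26.5
```

Emit:
send_rows:
  series:
    - [0.002,0,0,0,0,0,0.04]
    - [0,0,0,0,0,0,0.04]
    - [0,0,0,0,0,0,0.04]

```text
t: 14.4
tool_pos: [0.6109, -0.067, 0.0107]
eef_rot: [[0.999, 0.041, -0.006], [0.041, -0.999, -0.001], [-0.006, 0.0, -1.0]]
contact_force: [-13.3, -0.1, 14.4]
width: 0.0553
finger_force: 27.1
```

Emit:
send_rows:
  series:
    - [0,0,0,0,0,0,0.065]
    - [0,0,0,0,0,0,0.085]
    - [0,0,0,0,0,0,0.085]
    - [0,0,0,0,0,0,0.085]
    - [0,0,0,0,0,0,0.085]
    - [0,0,-0.02,0,0,0,0.085]
    - [0,0,-0.04,0,0,0,0.085]
    - [0,0,-0.04,0,0,0,0.085]
    - [0,0,-0.04,0,0,0,0.085]
    - [0,0,-0.03,0,0,0,0.085]
    - [0,0,0,0,0,0,0.085]

```text
t: 15.5
tool_pos: [0.617, -0.0666, 0.1854]
eef_rot: [[0.999, 0.041, 0.008], [0.041, -0.999, -0.001], [0.008, 0.001, -1.0]]
contact_force: [1.2, 0.4, 0.2]
width: 0.0851
finger_force: 0.0
```

Emit:
send_rows:
  series:
    - [-0.04,-0.03,0,0,0,0,0.085]
    - [-0.04,-0.03,0,0,0,0,0.085]
    - [-0.04,-0.04,0,0,0,0,0.085]
    - [-0.04,-0.04,0,0,0,0,0.085]
    - [-0.02,-0.04,0,0,0,0,0.085]
    - [0,-0.04,0,0,0,0,0.085]
    - [0,0,0,0,0,0,0.085]
    - [0,0,0,0,0,0,0.085]

```text
t: 16.3
tool_pos: [0.4346, 0.1375, 0.1798]
eef_rot: [[0.999, 0.044, -0.001], [0.044, -0.999, -0.0], [-0.001, 0.0, -1.0]]
contact_force: [0.1, -0.6, 0.0]
width: 0.085
finger_force: 0.0
```

Run:
```python
from h import *
to(.5,0,.2,0)
s,P=snap('top');s2,P2=snap('scene')
for n,p in(("top",P),("scene",P2)):
    k=(p[...,2]>.03)&(p[...,2]<.046)&(p[...,0]>.5)&(p[...,0]<.66)&(p[...,1]>-.13)&(p[...,1]<-.01)
    k=cv2.morphologyEx(k.astype(np.uint8),cv2.MORPH_OPEN,np.ones((3,3)))>0
    if k.sum(): r=cv2.minAreaRect(np.float32(p[k][:,:2])*1000);print(n,k.sum(),cv2.boxPoints(r).round(0).tolist())
c=np.hstack([s["color"][100:300,220:480],s2["color"][130:330,220:480]])[...,::-1]
cv2.imwrite("pics/c6.png",cv2.resize(c,(780,300)))
```

```text
t 16.3 pos [0.4346 0.1375 0.1798] yaw 2.52 w 0.085
shift [ 0.0593  0.1402 -0.0202] shift in goal axes [ 0.0654  0.1375 -0.0202] turn [0.01 0.03 2.52]
top 365 [[595.0, -40.0], [596.0, -95.0], [639.0, -95.0], [639.0, -40.0]]
scene 281 [[593.0, -28.0], [600.0, -118.0], [662.0, -113.0], [655.0, -23.0]]
```

View pics/c6.png

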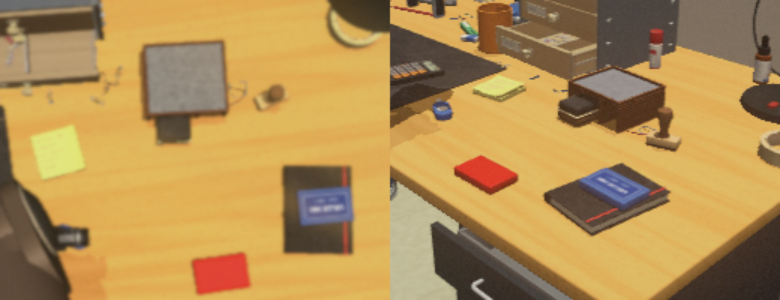

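The case is home, with about 42 mm sticking out of the wider bay. Everything else is where it was.

```bash
python3 -c "
from cell import ticket;print(ticket.hand_in())"
```

```text
the job is handed in; nothing more can be done
None
```

I set the glasses case down in front of the organiser, regripped it near one end, slid it into the wider bay until it met the back wall (contact force rose, about 42 mm left sticking out), and let go. In the final pictures everything else looks to be where it was. I handed the job in at about 16 s and got no verdict back.

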